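# Open the sample changer's loading gate and hold it wide

### The arm

A 6-joint arm with a two-finger parallel gripper is mounted at the origin on the work surface. World frame = base frame: x ahead of the robot, y to its left, z up, the work surface at z = 0. Lengths are in m, angles in rad, forces in N, time in s.
With the tool pointing down it reaches from about 0.35 to 0.875 m from the base axis. Payload 4.2 kg.
Tool frame: the origin (TCP) lies midway between the tips of the shut fingers; the grasp point (between the pads) lies 19 mm behind it; z points along the fingers, y is the direction in which the jaws open and shut (so a half turn about z gives the same grasp; the last joint's range is limited). The gripper opens to 87 mm and grips with 3 to 60 N. Pads are 19 mm wide; open, the fingers measure 117 mm over their backs; the gripper's body (75 mm by 190 mm) begins 51 mm behind the grasp point.
Start: joints at [-0.846, 0.385, 0.008, 0, -1.194, -0.259], TCP at [0.281, -0.558, 0.223] pointing down, gripper open.
Joint ranges: [-3.14, 3.14], [-1.21, 2.06], [-1.07, 1.41], [-3.16, 2.05], [-2.99, -0.16], [-3.1, 3.1]. Speed limits (rad/s): [2.79, 2.79, 3.14, 3.14, 3.14, 3.14].

### API

Orientations are given as a unit quaternion [w, x, y, z].
In Python, from plant import r, read_camera, get_calibration gives the robot as it stands. The module is installed in compiled form; this text tells all that it offers. Calls block until the motion is done:
- r.goto(position, orientation): joint-space move of the TCP to a pose.
- r.servo_line(position, ori=None, feed=0.15, force_limit=None): straight line of the TCP; ori=None keeps the orientation; feed is the mean speed in m/s. With force_limit (N) it stops when the force on the tool has changed by that much, and returns True; else False.
- r.move_j(angles): joint-space move.
- r.let_go() and r.gripper_close(grip_force=None): open the fingers fully, or close them until they stop; grip_force is the grip in N (None keeps the last).
- r.hold(seconds).
- r.inverse_kinematics(position, orientation): joint angles nearest the present ones, or None.
- r.state(): the state.
- read_camera(name): name is "scene" or "top" or "wrist"; returns (picture, depth): 420x560x3 uint8, red, green, blue; 420x560 float32, m along the optical axis (not along the pixel's ray), 0 where there is no reading.
- get_calibration(name): a dict with "fx", "fy", "cx", "cy" (pixels), "world_to_cam" (4x4, takes a point from world to camera coordinates); the wrist camera has in their place "tool_from_camera" (4x4, takes a point from camera to tool coordinates, whose origin is the TCP and whose axes are the flange's). Camera axes: x right, y up, looking along -z (the intrinsics and any distortion apply to the point x, -y, -z); pixel columns grow to the right and rows downward; lengths in m; the calibration is good to about 2 mm. A picture is of the moment at which its call begins: read the wrist's pose just before it. get_calibration takes no time and is no camera call.
A pose or a line that the arm cannot do raises r.PlanningError and nothing moves.
- r.close_job(): hands the job in, once; it reports no verdict.
The state is a dict: "clock": time; "joints": joint angles; "joint_vel": joint speeds; "tau": joint torques, N m; "eef_pos": TCP position; "orientation": TCP orientation; "wrist_force": force on the tool from outside, world axes, zero at the start; "wrist_torque": the same for the moment, N m; "opening": finger opening in m.
Only numpy, scipy, OpenCV 4.12 (cv2) and the standard library are available. Lean on these libraries where they do the work, as an engineer would, in place of code of your own. Each camera call takes 0.05 s, during which the arm holds its last target.

### The job

Open the loading gate of the sample changer: squeeze the yellow main catch against its dark rest so that the gate springs out onto the safety catch, then squeeze the red safety catch against its rest in the same way to free the gate. Take the gate by its black knob, swing it out past its detent until it stands wide open at its stop, and finish still holding it there, since the gate springs back if let go. Leave the jar, the mortar and the puck box on the bench where they are.

Things in the scene. Friction and masses are not known exactly. Their poses are not given: they have to be found in the camera images.
- changer: Sample changer, fixed: cream and grey base 320 x 322 x 60 mm, turntable with white cups, clear fence 153 mm high, transfer arm (200 mm high) in the corner behind the hinge. Origin on the bench under the gate's hinge axis; x along the closed gate from hinge to catches, -y out of the opening, z up. Grey latch housing at x 176 to 232, y -75 to 55 mm, top at 152 mm.
- gate_hinge (a point): Point on the gate's vertical hinge axis, fixed, 170 mm above the bench.
- gate (a joint): Opening angle in rad: 0 shut, grows as it swings out to the changer's -y, clockwise from above. 0.18 resting on the safety catch. Freed, a hinge spring (0.4 Nm/rad, slightly damped) brings it to about 0.37 and pulls it back beyond 0.4. A roller detent is pushed over between 0.9 and 1.28 (about 8 N at the knob in all); let go beyond it the gate falls back to 1.28. Stop at 1.65. Gate 165 mm long, top at 145 mm.
- knob_grip (a point): Point to grip on the axis of the gate's upright black round knob, 177 mm above the bench. The knob is 20 mm in diameter (24 mm at its cap) and 53 mm tall, stands on the gate's top rail 115 mm from the hinge axis, and turns with the gate; its top is 198 mm above the bench.
- main_catch (a joint): Travel of the yellow main catch's moving tab in m: 0 at rest (bolt out), grows to 0.012 as it is squeezed along the changer's +x towards its rest; the bolt lets the gate go at about 0.006. Spring 3 N at rest to 9 N fully squeezed; it springs back when let go.
- main_tab (a point): Centre of the outer face of the yellow moving tab (26 mm wide along the changer's y, 7 mm thick, upright from 155 to 201 mm above the bench), the face to push on, 185 mm above the bench. The finger pushes it along the changer's +x.
- main_rest (a point): The main catch's fixed dark grey rest, an upright plate 26 mm wide and 7 mm thick opposite the yellow tab (changer_c0 in the rules), 154 to 200 mm above the bench. This point is the centre of its outer face (the face away from the tab), 185 mm above the bench, 44 mm from the outer face of the tab at rest along the changer's x; 32 mm fully squeezed.
- safety_catch (a joint): Travel of the red safety catch's moving tab in m, 0 to 0.012, same spring, direction and behaviour as the main catch; it lets the gate go at about 0.006 once the gate is resting on it.
- safety_tab (a point): Centre of the outer face of the red moving tab, same size and height as the yellow one, 85 mm further out along the changer's -y.
- safety_rest (a point): The safety catch's fixed dark grey rest, same as the main rest (changer_c1 in the rules); the point is likewise the centre of its outer face, 185 mm above the bench.
- jar: Bystander: white jar with blue lid, 54 mm diameter, 75 mm tall. Origin at the centre of its underside.
- mortar: Bystander: white ceramic bowl, 84 mm diameter, 45 mm tall. Origin at the centre of its underside.
- puck_box: Bystander: blue box with grey lid, 77 x 57 x 54 mm. Origin at the centre of its underside.

How it is judged:
By the outcome, as a careful person would: the job done as asked, in the order asked, and still so for the second after the job is handed in, while the arm keeps its last pose, push and grip.
It also fails if it takes over 58 s, if anything falls off the work surface, if the arm or the gripper's body presses on something with over 40 N, if the wrist force passes 120 N, or if a joint passes its speed limit or range.

## Working session

There is one attempt and no reset: what is moved stays moved. The work goes in short steps, each a Python script; the robot and the scene stay as the last script left them, time stands still between calls to the robot, and variables do not carry over. Pictures are saved under pics/ and viewed, and the job is handed in when it is done.

```bash
mkdir -p pics; ls; python3 - <<'E'
from plant import r, read_camera, get_calibration
import cv2,numpy as np
for n in ["scene","top","wrist"]:
    s=r.state()
    p,d=read_camera(n); cv2.imwrite(f"pics/{n}0.png",p[...,::-1]); np.savez(f"pics/{n}0.npz",p=p,d=d)
    c=get_calibration(n); print(n,{k:(np.round(v,4).tolist() if not isinstance(v,str) else v) for k,v in c.items()})
print(r.state())
E
```

```text
pics
scene {'fx': 522.6476, 'fy': 522.6476, 'cx': 278.455, 'cy': 200.8616, 'world_to_cam': [[-0.22, 0.9754, -0.0159, 0.172], [-0.745, -0.1575, 0.6482, 0.3829], [0.6297, 0.1545, 0.7613, -1.4622], [0.0, 0.0, 0.0, 1.0]]}
top {'fx': 383.9839, 'fy': 383.9839, 'cx': 281.0379, 'cy': 210.1117, 'world_to_cam': [[0.0236, -0.9997, 0.0079, -0.0451], [0.9925, 0.0244, 0.1199, -0.6556], [-0.1201, 0.005, 0.9928, -0.8846], [0.0, 0.0, 0.0, 1.0]]}
wrist {'fx': 338.536, 'fy': 338.536, 'cx': 276.3303, 'cy': 209.8001, 'tool_from_camera': [[-0.0003, 0.9688, 0.2478, 0.0661], [1.0, 0.0006, -0.0011, 0.0004], [-0.0012, 0.2478, -0.9688, -0.1612], [0.0, 0.0, 0.0, 1.0]]}
{'clock': 0.15, 'joints': array([-8.46402494e-01,  3.85344656e-01,  6.93388599e-03, -3.52724164e-04,
       -1.19401179e+00, -2.58582345e-01]), 'joint_vel': array([-0.00137541, -0.00282812,  0.00416296,  0.00188539, -0.00085545,
       -0.00118792]), 'tau': array([ 1.71585929e-03, -3.91053343e+01,  1.87587190e+01,  4.22232047e+00,
        1.23682769e-02, -1.36023609e-04]), 'eef_pos': array([ 0.28051044, -0.55799662,  0.22172979]), 'orientation': array([-2.39208599e-04, -2.30742435e-01,  9.73014512e-01,  7.94238802e-04]), 'wrist_force': array([ 0.7201669 ,  0.23854873, -0.06111224]), 'wrist_torque': array([ 0.01724368,  0.01797604, -0.01268232]), 'opening': 0.0864964785682188}
```

View pics/scene0.png

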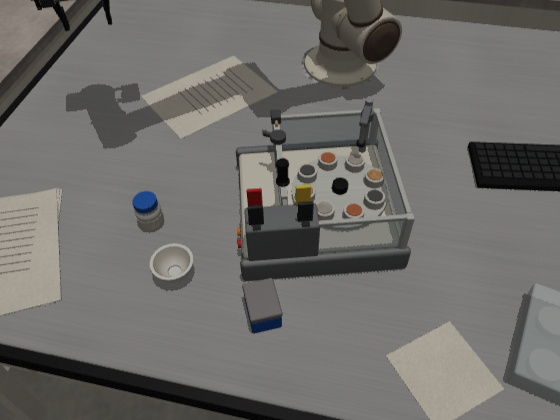

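View pics/top0.png

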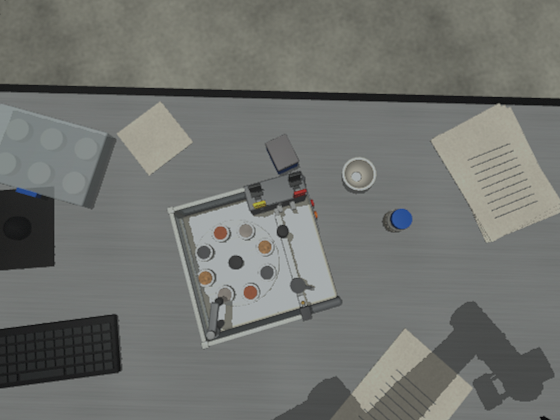

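View pics/wrist0.png

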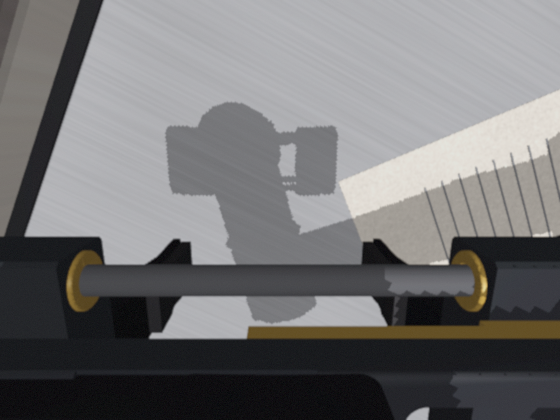

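```bash
cat > h.py <<'E'
import numpy as np,cv2
from plant import r, read_camera, get_calibration
def pts(n,p,d):
    c=get_calibration(n); v,u=np.mgrid[:420,:560]
    P=np.stack([(u-c['cx'])/c['fx']*d,-(v-c['cy'])/c['fy']*d,-d,np.ones_like(d)],-1)
    return P@np.linalg.inv(c['world_to_cam']).T[:, :3]
def proj(n,X):
    c=get_calibration(n); q=(c['world_to_cam']@np.append(X,1))[:3]
    return np.array([c['cx']+c['fx']*q[0]/-q[2], c['cy']+c['fy']*q[1]/q[2]])
E
python3 - <<'E'
from h import *
for n in ["scene","top"]:
    f=np.load(f"pics/{n}0.npz");p,d=f['p'],f['d'];X=pts(n,p,d)
    h=cv2.cvtColor(p,cv2.COLOR_RGB2HSV)
    for nm,m in [("yellow",(h[...,0]>20)&(h[...,0]<32)&(h[...,1]>180)&(h[...,2]>80)),("red",((h[...,0]<5)|(h[...,0]>175))&(h[...,1]>200)&(h[...,2]>80))]:
        k,l,st,ce=cv2.connectedComponentsWithStats(m.astype('uint8'))
        for i in range(1,k):
            if st[i,4]>8:
                q=X[l==i]; print(n,nm,ce[i].round(1),st[i],np.median(q,0).round(4),np.percentile(q,[3,97],axis=0).round(3).tolist())
    x0,y0,x1,y1=(220,90,420,290) if n=="scene" else (160,130,350,350)
    cv2.imwrite(f"pics/{n}c.png",cv2.resize(p[y0:y1,x0:x1,::-1],None,fx=3,fy=3,interpolation=cv2.INTER_CUBIC)[:600,:800])
    # high stuff
    z=X[...,2]; m=(z>.12)&(z<.25)&(d>0)&(X[...,0]>.35)
    k,l,st,ce=cv2.connectedComponentsWithStats((m&(z>.158)).astype('uint8'))
    for i in range(1,k):
        if st[i,4]>6: q=X[l==i];print(n,"high",ce[i].round(1),st[i],q.mean(0).round(3),q.max(0).round(3),q.min(0).round(3))
E
```

```text
scene yellow [302.5 193.8] [296 186  15  18 202] [0.652  0.0172 0.1823] [[0.648, 0.006, 0.163], [0.657, 0.028, 0.199]]
scene red [254.1 190.4] [247 189  14   4  35] [ 0.6768 -0.0624  0.1993] [[0.673, -0.075, 0.197], [0.681, -0.054, 0.202]]
scene red [238.6 243.4] [238 240   3   7  14] [ 0.6815 -0.102   0.0387] [[0.675, -0.104, 0.032], [0.685, -0.099, 0.044]]
scene high [366.  114.2] [359  97  15  38 317] [0.422 0.101 0.185] [0.457 0.114 0.202] [0.384 0.089 0.158]
scene high [275.4 114.9] [271 109  10  15 117] [ 0.437 -0.082  0.165] [ 0.456 -0.071  0.17 ] [ 0.418 -0.094  0.158]
scene high [263.6 129.8] [262 128   4   5  16] [ 0.484 -0.095  0.163] [ 0.488 -0.093  0.167] [ 0.48  -0.098  0.158]
scene high [277.2 134.1] [268 129  18  12  93] [ 0.487 -0.066  0.159] [ 0.503 -0.05   0.162] [ 0.47  -0.086  0.158]
scene high [282.1 168.3] [276 158  13  23 242] [ 0.602 -0.031  0.184] [ 0.609 -0.02   0.2  ] [ 0.587 -0.042  0.159]
scene high [304.  201.8] [296 184  18  37 532] [0.67  0.023 0.183] [0.692 0.04  0.204] [0.641 0.005 0.158]
scene high [254.8 205.3] [247 188  17  36 524] [ 0.695 -0.058
[... 353 characters left out ...]
053  0.203] [ 0.668 -0.078  0.159]
top high [259.5 204.4] [253 200  14  10  85] [0.649 0.015 0.189] [0.662 0.028 0.202] [0.642 0.003 0.158]
top high [282.6 230.5] [277 225  12  12 116] [ 0.597 -0.033  0.196] [ 0.608 -0.021  0.202] [ 0.586 -0.043  0.19 ]
top high [298.  285.5] [291 278  15  16 135] [ 0.488 -0.067  0.16 ] [ 0.503 -0.053  0.162] [ 0.473 -0.081  0.158]
top high [312.2 288.4] [310 287   5   4  14] [ 0.483 -0.096  0.164] [ 0.486 -0.092  0.167] [ 0.48  -0.1    0.159]
top high [213.7 321.5] [207 301  14  39 367] [0.417 0.097 0.188] [0.454 0.113 0.203] [0.382 0.087 0.158]
top high [305.7 312.4] [300 301  13  20 147] [ 0.435 -0.083  0.166] [ 0.457 -0.071  0.17 ] [ 0.42  -0.096  0.158]
```

```bash
sleep 1
```

```text
(no output)
```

View pics/scenec.png

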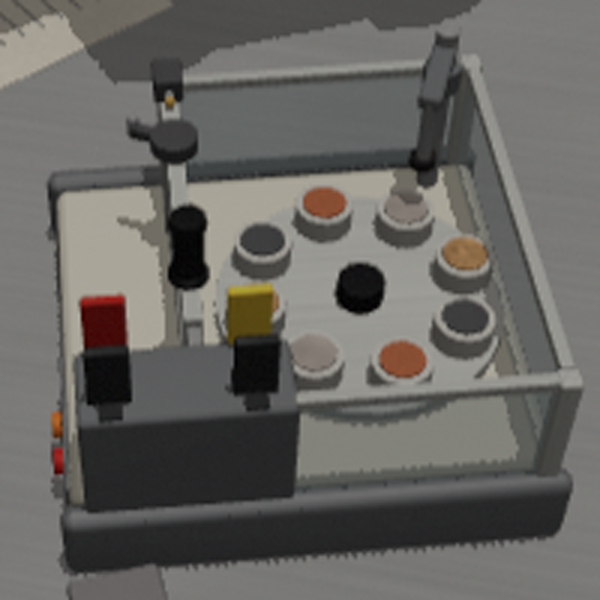

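View pics/topc.png

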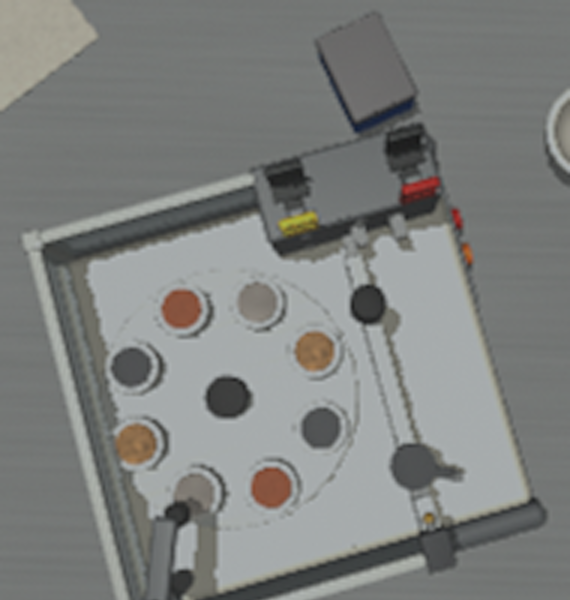

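```bash
cat >> h.py <<'E'
def ray(n,uv,z):
    c=get_calibration(n); W=np.linalg.inv(c['world_to_cam']); 
    dd=W[:3,:3]@np.array([(uv[0]-c['cx'])/c['fx'],-(uv[1]-c['cy'])/c['fy'],-1.]); o=W[:3,3]
    return o+dd*(z-o[2])/dd[2]
E
python3 - <<'E'
from h import *
for n in ["scene","top"]:
    f=np.load(f"pics/{n}0.npz");p,d=f['p'],f['d'];X=pts(n,p,d);z=X[...,2]
    for nm,c in [("knob",(.597,-.033,.198)),("Ytab",(.65,.015,.201)),("Rtab",(.675,-.065,.201)),("Yrest",(.687,.026,.2)),("Rrest",(.712,-.055,.2)),("hinge",(.487,-.067,.162))]:
        m=(np.hypot(X[...,0]-c[0],X[...,1]-c[1])<.022)&(abs(z-c[2])<.005)
        q=X[m]; v,u=np.nonzero(m)
        uv=(u.mean(),v.mean())
        if n=="scene" and 0: pass
        print(n,nm,m.sum(),q.mean(0).round(4),ray(n,uv,c[2]).round(4),np.ptp(q,0).round(3))
E
```

```text
scene knob 104 [ 0.5985 -0.0313  0.1965] [ 0.6    -0.0309  0.198 ] [0.021 0.022 0.007]
scene Ytab 62 [0.6504 0.017  0.1996] [0.6517 0.0172 0.201 ] [0.016 0.024 0.008]
scene Rtab 67 [ 0.676  -0.0639  0.1993] [ 0.6774 -0.0634  0.201 ] [0.013 0.024 0.008]
scene Yrest 67 [0.6857 0.0278 0.1986] [0.6869 0.028  0.2   ] [0.013 0.025 0.007]
scene Rrest 66 [ 0.7111 -0.0531  0.1984] [ 0.7124 -0.0527  0.2   ] [0.012 0.023 0.006]
scene hinge 130 [ 0.4873 -0.0664  0.1587] [ 0.4909 -0.0656  0.162 ] [0.033 0.036 0.005]
top knob 106 [ 0.5971 -0.0328  0.1969] [ 0.597  -0.0328  0.198 ] [0.022 0.022 0.009]
top Ytab 44 [0.6495 0.0155 0.2003] [0.6494 0.0154 0.201 ] [0.011 0.024 0.005]
top Rtab 47 [ 0.6747 -0.0655  0.2001] [ 0.6745 -0.0654  0.201 ] [0.012 0.024 0.006]
top Yrest 46 [0.6844 0.0265 0.1991] [0.6843 0.0264 0.2   ] [0.012 0.024 0.006]
top Rrest 47 [ 0.7098 -0.0547  0.1992] [ 0.7096 -0.0546  0.2   ] [0.011 0.024 0.009]
top hinge 171 [ 0.4875 -0.0669  0.1591] [ 0.4877 -0.0668  0.162 ] [0.03  0.033 0.005]
```

```bash
cat >> h.py <<'E'
from scipy.spatial.transform import Rotation as Ro
A=0.302; ex=np.array([np.cos(A),np.sin(A)]); ey=np.array([-ex[1],ex[0]])
H=np.array([.4875,-.0667]); R0=.1155
YT=np.array([.650,.0163]);RT=np.array([.6755,-.0645]);YR=np.array([.685,.027]);RR=np.array([.7105,-.0537])
def quat(a): # tool down, tool y along world heading a
    y=np.array([np.cos(a),np.sin(a),0]);z=np.array([0,0,-1.]);x=np.cross(y,z)
    q=Ro.from_matrix(np.stack([x,y,z],1)).as_quat(); return np.array([q[3],q[0],q[1],q[2]])
def knob(g): a=A-g; return H+R0*np.array([np.cos(a),np.sin(a)])
def squeeze(T,Rr): return .5*(T-.0035*ex+.0+Rr+.0035*ex)+.006*ex
E
python3 - <<'E'
from h import *
for s in (0,np.pi):
    print("catch",s)
    for c in (squeeze(YT,YR),squeeze(RT,RR)):
        for z in (.24,.166):
            j=r.inverse_kinematics([*c,z],quat(A+s)); print(c.round(3),None if j is None else np.round(j,2))
    for s2 in (np.pi/2,-np.pi/2):
      print("knob",s2)
      for g in (.37,.8,1.2,1.65):
        j=r.inverse_kinematics([*knob(g),.159],quat(A-g+s2)); print(g,None if j is None else np.round(j,2))
    
E
```

```text
catch 0
[0.673 0.023] None
[0.673 0.023] None
[ 0.699 -0.057] [ 0.15  0.51  0.25  0.   -1.31 -2.99]
[ 0.699 -0.057] [ 0.15  0.55  0.14  0.   -1.16 -2.99]
knob 1.5707963267948966
0.37 [ 0.14  0.41 -0.13  0.   -1.04 -1.78]
0.8 [ 0.06  0.4  -0.14  0.   -1.03 -2.13]
1.2 [ 0.    0.36 -0.19  0.   -1.01 -2.47]
1.65 [-0.04  0.3  -0.29  0.   -0.98 -2.88]
knob -1.5707963267948966
0.37 [ 0.14  0.41 -0.13  0.   -1.04  1.36]
0.8 [ 0.06  0.4  -0.14  0.   -1.03  1.01]
1.2 [ 0.    0.36 -0.19  0.   -1.01  0.67]
1.65 [-0.04  0.3  -0.29  0.   -0.98  0.26]
catch 3.141592653589793
[0.673 0.023] [ 0.27  0.46  0.17  0.   -1.28  0.03]
[0.673 0.023] [ 0.27  0.51  0.06  0.   -1.12  0.03]
[ 0.699 -0.057] [ 0.15  0.51  0.25  0.   -1.31  0.15]
[ 0.699 -0.057] [ 0.15  0.55  0.14  0.   -1.16  0.15]
knob 1.5707963267948966
0.37 [ 0.14  0.41 -0.13  0.   -1.04 -1.78]
0.8 [ 0.06  0.4  -0.14  0.   -1.03 -2.13]
1.2 [ 0.    0.36 -0.19  0.   -1.01 -2.47]
1.65 [-0.04  0.3  -0.29  0.   -0.98 -2.88]
knob -1.5707963267948966
0.37 [ 0.14  0.41 -0.13  0.   -1.04  1.36]
0.8 [ 0.06  0.4  -0.14  0.   -1.03  1.01]
1.2 [ 0.    0.36 -0.19  0.   -1.01  0.67]
1.65 [-0.04  0.3  -0.29  0.   -0.98  0.26]
```

```bash
python3 - <<'E'
from h import *
r.servo_line([.281,-.558,.30])
c=squeeze(YT,YR); r.goto([*c,.28],quat(A+np.pi))
s=r.state(); p,d=read_camera("wrist"); print(s['clock'],s['eef_pos'],c)
cv2.imwrite("pics/w1.png",p[...,::-1]); np.savez("pics/w1.npz",p=p,d=d,pos=s['eef_pos'],q=s['orientation'])
k=get_calibration("wrist");q=s['orientation'];Rm=Ro.from_quat([q[1],q[2],q[3],q[0]]).as_matrix()
v,u=np.mgrid[:420,:560]
P=np.stack([(u-k['cx'])/k['fx']*d,-(v-k['cy'])/k['fy']*d,-d,np.ones_like(d)],-1)@k['tool_from_camera'].T[:,:3]
X=P@Rm.T+s['eef_pos']
for nm,c in [("Y",(YT,.201)),("R",(RT,.201)),("Yr",(YR,.2)),("Rr",(RR,.2))]:
    m=(np.hypot(X[...,0]-c[0][0],X[...,1]-c[0][1])<.02)&(abs(X[...,2]-c[1])<.004)&(d>0)
    if m.sum(): 
        dx=(X[m][:,:2]-c[0]); print(nm,m.sum(),X[m].mean(0).round(4),"ex range",np.percentile(dx@ex,[2,98]).round(4),"ey",np.percentile(dx@ey,[2,98]).round(4))
E
```

```text
3.3083 [0.67320124 0.02237887 0.28017736] [0.67322846 0.02343458]
Y 320 [0.6511 0.017  0.1996] ex range [-0.0023  0.0045] ey [-0.0115  0.013 ]
R 402 [ 0.6762 -0.0633  0.1996] ex range [-0.0024  0.0043] ey [-0.011  0.013]
Yr 298 [0.6862 0.028  0.1988] ex range [-0.0016  0.0045] ey [-0.0114  0.013 ]
Rr 402 [ 0.7113 -0.0527  0.1986] ex range [-0.0022  0.0046] ey [-0.0111  0.0131]
```

View pics/w1.png

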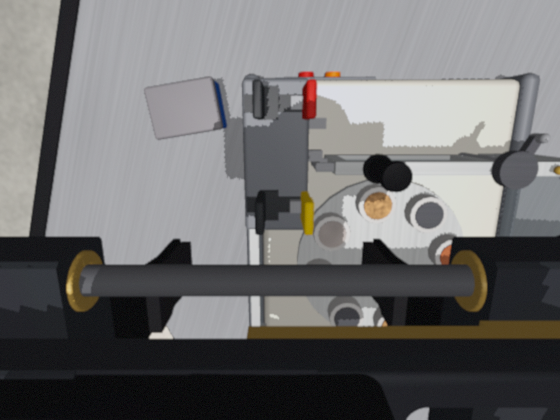

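The wrist view shows the yellow tab at (307,213), the red tab at (309,99) and their rests at (262,211) and (260,98). They line up with the jaws and agree with the fixed cameras to about 1 mm. Next I squeeze the main catch.

```bash
python3 - <<'E'
from h import *
c=squeeze(YT,YR)+.001*ex+.0006*ey
print(r.servo_line([*c,.166],ori=quat(A+np.pi),feed=.12,force_limit=10))
print(r.state()['eef_pos'],r.state()['wrist_force'])
r.gripper_close(25); r.hold(.3); s=r.state(); print(s['opening'],s['wrist_force'],s['clock'],s['eef_pos'])
p,d=read_camera("top"); X=pts("top",p,d)
m=(abs(X[...,2]-.196)<.006)&(np.hypot(X[...,0]-.595,X[...,1]+.045)<.04); q=X[m].mean(0); print("knob",m.sum(),q, "g",A-np.arctan2(q[1]-H[1],q[0]-H[0]))
cv2.imwrite("pics/t1.png",cv2.resize(p[130:350,160:350,::-1],None,fx=2.7,fy=2.7))
E
```

```text
False
[0.67462552 0.02433162 0.16703088] [0.07859575 0.2566091  0.31299664]
0.03157555586007067 [-4.38649506 -0.1349029   3.13323377] 5.7083 [0.67345692 0.02409886 0.16597878]
knob 106 [ 0.60131565 -0.0528004   0.19667356] g 0.1804779114921249
```

View pics/t1.png

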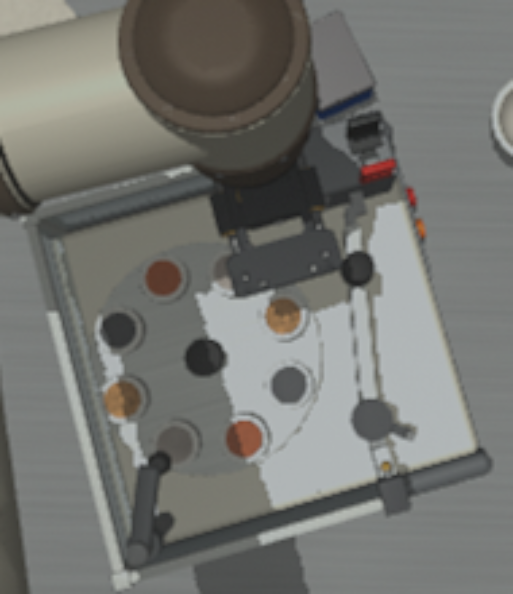

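The opening is 31.6 mm, which is a full squeeze. The knob at (358,268) gives a gate angle of 0.180, so the gate rests on the safety catch. Next is the safety catch.

```bash
python3 - <<'E'
from h import *
s=r.state()['eef_pos']
r.let_go(); r.servo_line([*s[:2],.235],feed=.15)
def look(n):
    p,d=read_camera("top"); X=pts("top",p,d)
    m=(abs(X[...,2]-.196)<.006)&(np.hypot(X[...,0]-.595,X[...,1]+.055)<.045); q=X[m].mean(0); print("knob",m.sum(),q, "g",A-np.arctan2(q[1]-H[1],q[0]-H[0]))
    cv2.imwrite(n,cv2.resize(p[130:350,160:350,::-1],None,fx=2.7,fy=2.7))
look("pics/t2.png")
c=squeeze(RT,RR)+.0005*ex+.0006*ey
r.servo_line([*c,.235],ori=quat(A+np.pi),feed=.12)
print(r.servo_line([*c,.166],feed=.12,force_limit=10))
r.gripper_close(25); r.hold(.3); s=r.state(); print(s['opening'],s['wrist_force'],s['clock'],s['eef_pos'])
look("pics/t3.png")
r.let_go(); r.servo_line([*c,.25],feed=.15); r.hold(.5)
look("pics/t4.png"); print(r.state()['clock'])
E
```

```text
knob 109 [ 0.60109703 -0.05283207  0.19659157] g 0.18052105054819748
False
0.03149628377929393 [-2.32658106 -1.53704849  1.63059398] 10.3833 [ 0.69877941 -0.05671013  0.1660526 ]
knob 92 [ 0.60005215 -0.07236161  0.19659833] g 0.35225973257563364
knob 110 [ 0.60174339 -0.0745511   0.19660174] g 0.3706147333316979
12.825
```

View pics/t4.png

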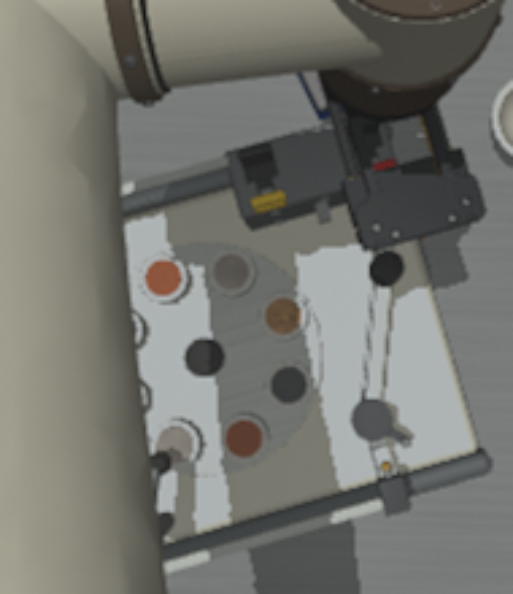

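The gate is free at 0.371, with the knob at (386,268). Next I grip the knob.

```bash
python3 - <<'E'
from h import *
g=.3706; k=knob(g); print(k)
q=quat(A-g-np.pi/2)
r.goto([*k,.26],q)
print(r.servo_line([*k,.159],feed=.1,force_limit=8))
print(r.state()['wrist_force'],r.state()['eef_pos'])
r.gripper_close(35); s=r.state(); print(s['opening'],s['wrist_force'],s['clock'],s['eef_pos'])
p,d=read_camera("scene"); cv2.imwrite("pics/s2.png",cv2.resize(p[60:300,180:420,::-1],None,fx=2.5,fy=2.5))
E
```

```text
[ 0.60272834 -0.07461709]
False
[0.62704743 0.3305845  1.45208614] [ 0.60330678 -0.07458726  0.15980084]
0.0202607413408888 [ 0.012461    0.04639803 -0.19160143] 16.1917 [ 0.60275521 -0.07458829  0.15896458]
```

View pics/s2.png

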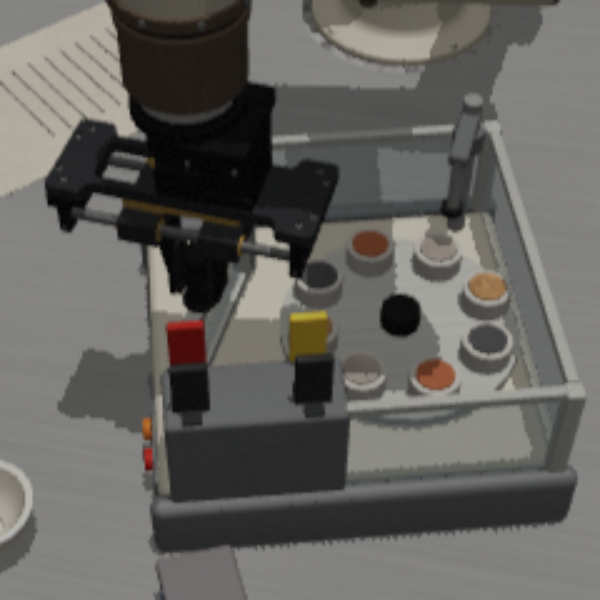

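The opening is 20.3 mm, the knob's own diameter, with no side load; the scene view shows the knob between the fingers at (205,285). Now I swing it along the arc.

```bash
python3 - <<'E'
from h import *
for g in np.linspace(.3706,1.60,11)[1:]:
    hit=r.servo_line([*knob(g),.159],ori=quat(A-g-np.pi/2),feed=.05,force_limit=35)
    s=r.state(); f=s['wrist_force']; a=A-g; rad=np.array([np.cos(a),np.sin(a)]); tan=np.array([np.sin(a),-np.cos(a)])
    print(round(g,3),hit,"rad",(f[:2]@rad).round(1),"tan",(f[:2]@tan).round(1),"z",f[2].round(1),s['opening'].round(4),round(s['clock'],2))
    if hit: break
E
```

```text
Traceback (most recent call last):
AttributeError: 'float' object has no attribute 'round'
```

```bash
python3 - <<'E'
from h import *
print(r.state()['eef_pos'])
for g in np.linspace(.3706,1.60,11)[2:]:
    hit=r.servo_line([*knob(g),.159],ori=quat(A-g-np.pi/2),feed=.05,force_limit=35)
    s=r.state(); f=s['wrist_force']; a=A-g; rad=np.array([np.cos(a),np.sin(a)]); tan=np.array([np.sin(a),-np.cos(a)])
    print("%.3f %s rad %.1f tan %.1f z %.1f open %.4f t %.2f"%(g,hit,f[:2]@rad,f[:2]@tan,f[2],s['opening'],s['clock']))
    if hit: break
p,d=read_camera("scene"); cv2.imwrite("pics/s3.png",cv2.resize(p[60:300,180:420,::-1],None,fx=2.5,fy=2.5))
p,d=read_camera("top"); cv2.imwrite("pics/t5.png",p[...,::-1])
E
```

```text
[ 0.60078716 -0.08863796  0.15896856]
0.616 False rad -0.4 tan -1.4 z 0.2 open 0.0202 t 17.11
0.739 False rad -1.7 tan -1.8 z 0.6 open 0.0206 t 17.54
0.862 False rad -3.9 tan -1.4 z 2.3 open 0.0206 t 17.98
0.985 False rad -4.7 tan -2.6 z 1.4 open 0.0206 t 18.41
1.108 False rad -6.9 tan -0.7 z 2.3 open 0.0204 t 18.84
1.231 False rad -6.5 tan -0.9 z 1.7 open 0.0207 t 19.27
1.354 False rad -7.3 tan -1.8 z 0.9 open 0.0206 t 19.71
1.477 False rad -7.8 tan -2.0 z 0.4 open 0.0205 t 20.14
1.600 False rad -7.6 tan -1.9 z -0.2 open 0.0202 t 20.57
```

View pics/s3.png

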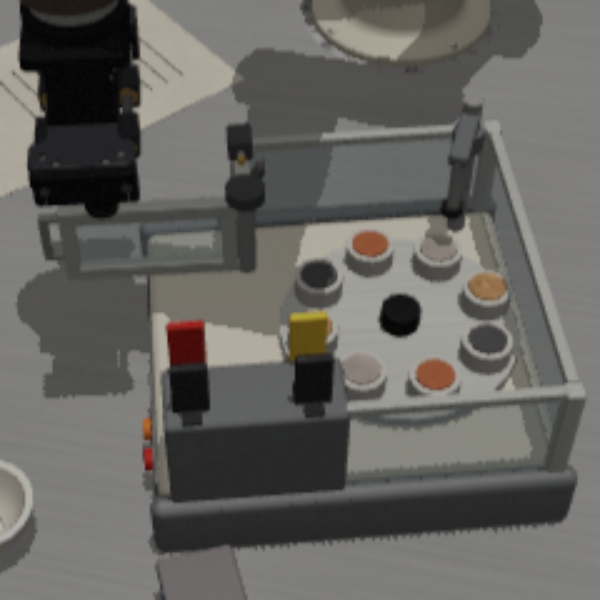

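View pics/t5.png

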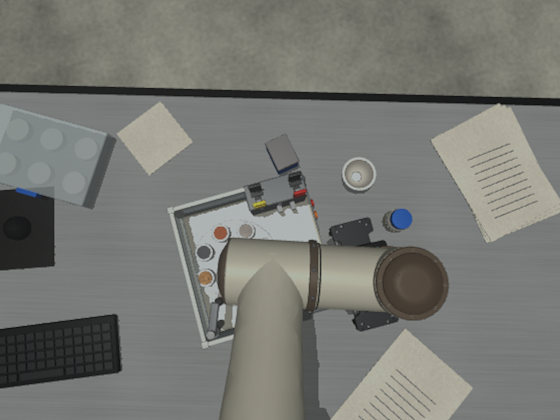

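The gate follows and is near fully open: in the scene view it runs from the hinge at (245,190) to (45,240). Now I push on to the stop.

```bash
python3 - <<'E'
from h import *
for g in (1.62,1.635,1.65,1.66,1.67,1.68):
    hit=r.servo_line([*knob(g),.159],ori=quat(A-min(g,1.65)-np.pi/2),feed=.02,force_limit=15)
    r.hold(.15)
    s=r.state(); f=s['wrist_force']; a=A-g; rad=np.array([np.cos(a),np.sin(a)]); tan=np.array([np.sin(a),-np.cos(a)])
    e=s['eef_pos'][:2]-H
    print("%.3f %s rad %.1f tan %.1f z %.1f open %.4f t %.2f g_eef %.3f r %.4f"%(g,hit,f[:2]@rad,f[:2]@tan,f[2],s['opening'],s['clock'],A-np.arctan2(e[1],e[0]),np.hypot(*e)))
    if hit or f[:2]@tan<-14: break
p,d=read_camera("scene"); cv2.imwrite("pics/s4.png",cv2.resize(p[60:300,180:420,::-1],None,fx=2.5,fy=2.5))
X=pts("scene",p,d); m=(X[...,2]>.136)&(X[...,2]<.149)&(X[...,1]<-.1)&(X[...,1]>-.26)&(X[...,0]>.49)&(X[...,0]<.56); q=X[m]
print(m.sum()); l=cv2.fitLine(q[:,:2].astype('float32'),cv2.DIST_HUBER,0,.01,.01).ravel(); print(l, "gate angle", A-np.arctan2(-abs(l[1]),-l[0]*np.sign(l[1])))
E
```

```text
1.620 False rad -7.2 tan -2.6 z -0.4 open 0.0204 t 21.09 g_eef 1.604 r 0.1146
1.635 False rad -7.6 tan -2.2 z -0.7 open 0.0209 t 21.49 g_eef 1.618 r 0.1146
1.650 False rad -6.8 tan -2.0 z -0.3 open 0.0207 t 21.89 g_eef 1.633 r 0.1146
1.660 False rad -6.3 tan -2.7 z 0.1 open 0.0211 t 22.29 g_eef 1.640 r 0.1146
1.670 False rad -7.1 tan -4.4 z -1.3 open 0.0206 t 22.69 g_eef 1.645 r 0.1146
1.680 False rad -8.1 tan -6.7 z -2.7 open 0.0203 t 23.09 g_eef 1.644 r 0.1146
371
[ 0.23406772 -0.9722203   0.51197517 -0.15837644] gate angle 1.6365368
```

View pics/s4.png

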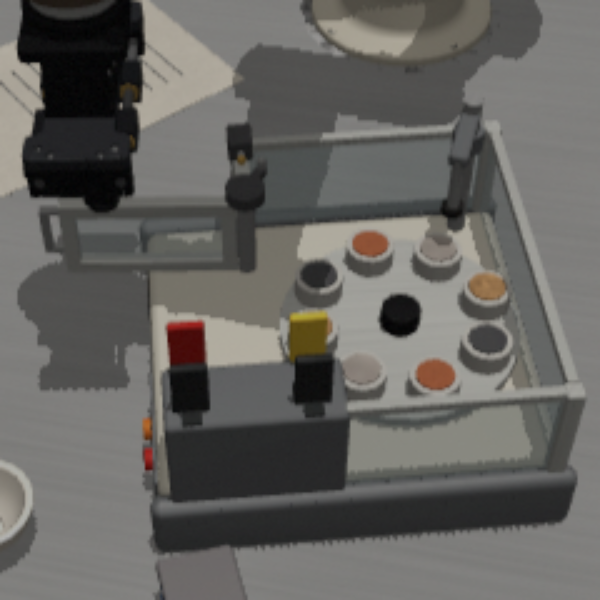

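The TCP stops advancing at about 1.645 while the tangential push rises, so the gate is at its stop. I hold briefly, check the bystanders and hand in.

```bash
python3 - <<'E'
from h import *
r.hold(.5); s=r.state(); e=s['eef_pos'][:2]-H
print(A-np.arctan2(e[1],e[0]),s['wrist_force'],s['opening'],s['clock'])
p,d=read_camera("scene"); p0=np.load("pics/scene0.npz")['p']
for nm,(x0,y0,x1,y1) in dict(jar=(130,188,165,230),mortar=(148,244,197,290),box=(242,278,288,332)).items():
    print(nm,np.abs(p[y0:y1,x0:x1].astype(int)-p0[y0:y1,x0:x1]).mean().round(2))
r.close_job()
E
```

```text
1.644503507264224 [ 5.50740633  8.88040514 -2.44818501] 0.0207758198377036 23.6417
jar 4.28
mortar 5.24
box 4.43
the job is handed in; nothing more can be done
```

The gate is wide open at its stop and the gripper is still holding the knob. I handed the job in at about 23.6 s, well inside the 58 s limit.

- **Main catch:** I squeezed it fully (opening 31.6 mm), and the gate sprang out onto the safety catch, measured at 0.180 rad.
- **Safety catch:** I squeezed it the same way (31.5 mm), and the freed gate settled at 0.371 rad.
- **Gate:** I gripped the knob (20.3 mm opening) and swung it along its arc past the detent to the stop.

**Last checks:**
- **Gate angle:** the gripper position put it at 1.645 rad, against a stop at 1.65. The tool stopped advancing while the tangential force rose from about 2 to 7 N. A coarser camera fit of the gate rail gave 1.637, which agrees within its accuracy.
- **Grip and forces:** the grip was still 20.8 mm. The wrist force was about 11 N; part of that was a steady pull of about 8 N towards the hinge, because my arc radius was about 1 mm too large.
- **Bystanders:** image patches around the jar, mortar and puck box differed from the first picture by only 4–5 grey levels. I take that as noise and shadow, and I did not re-measure their positions. The arm never came near them.

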